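# Set out a turned mill set on its stand

## Task

Set out the finished mill set on its dark wooden stand: looking from the robot, stand the tall mill body in the left-hand recess, the short mill body in the right-hand recess and the toothpick cup in the smaller recess between them, all upright and flat in their recesses, and fit each mill's own head on top with its tenon fully home in the bore: the head with the ball finial on the tall body, the flat button head on the short body. Leave the wax tin, the glue bottle and the wooden offcut standing where they are.

Things in the scene. Friction and masses are not known exactly. Their poses are not given: they have to be found in the camera images.
- stand: Fixed dark wooden board on feet, 84 (x) by 234 (y) mm, top 24 mm above the bench, with three round flat cork-lined recesses in a row along its y axis, 5 mm deep (floors at 19 mm): 65 mm wide at y = +72 mm (robot's left), 51 mm wide at y = 0, 65 mm wide at y = -72 mm (right). Origin on the bench under its centre, z up, +y towards the robot's left; turned at most 0.3 rad.
- tall_body: Body of the tall mill: loose slim waisted wooden turning, upright, 118 mm tall, foot 54 mm wide, waist 42 mm; its top 30 mm is a straight neck 50 mm wide (good to grip) with an open bore 34 mm wide, 30 mm deep, black at the bottom. 0.12 to 0.21 kg. Origin at the centre of its underside, z up.
- short_body: Body of the short mill: loose stout wooden turning, upright, 80 mm tall, foot 56 mm wide, belly 61 mm at 40 mm height; its top 28 mm is a straight neck 58 mm wide (good to grip) with an open bore 44 mm wide, 28 mm deep, black at the bottom. 0.11 to 0.2 kg. Origin at the centre of its underside, z up.
- finial_head: Head of the tall mill: loose wooden turning 64 mm high, standing on its tenon (27 mm wide, 12 mm long); above it a flange 50 mm wide from 12 to 27 mm height (grip it), then a ball finial 32 mm wide. Seated, the flange rests on the tall body's rim, origin 106 mm above that body's; 3.5 mm play round the tenon. Origin at the centre of the tenon's underside, z up.
- button_head: Head of the short mill: loose wooden turning 43 mm high, standing on its tenon (37 mm wide, 12 mm long); above it a flange 58 mm wide from 12 to 29 mm height (grip it), then a low dome. Seated, the flange rests on the short body's rim, origin 68 mm above that body's; 3.5 mm play round the tenon. Origin at the centre of the tenon's underside, z up.
- pick_cup: Toothpick cup: loose plain wooden cup, standing upright, 62 mm tall, 42 mm in diameter at the foot and 44 mm at the rim, wall 4 mm, open at the top. Origin at the centre of its underside, z up.
- wax_tin: Loose bystander: round metal tin, 59 mm in diameter, 30 mm high. Origin at the centre of its underside. To be left alone.
- glue_bottle: Loose bystander: white plastic bottle with an orange cap, 54 mm in diameter, 150 mm high. Origin at the centre of its underside. To be left alone.
- offcut: Loose bystander: square block of pale wood, 45 by 45 by 70 mm, standing on end, with a round 35 mm stub 20 mm high on top. Origin at the centre of its underside. To be left alone.
There are look-alikes about, which are no part of the job. Leave any green look-alike of the finial_head alone.

How it is judged (in metres and radians):
At the end, for the whole second after the job is handed in: Tall body in left recess, cup in middle, short body in right: within 8 mm of the recess centre, on its floor, upright within 0.06 rad. Finial head on tall body, button head on short: within 6 mm of its axis, flange on the rim within 2.5 mm, within 0.08 rad of upright. All at rest (x of tall_body in the frame of stand between -0.008 and 0.008 m and y of tall_body in the frame of stand between 0.064 and 0.08 m and z of tall_body in the frame of stand between 0.016 and 0.0215 m and angle between each of tall_body, pick_cup, short_body's own z axis and vertical below 0.06 rad and x of pick_cup in the frame of stand between -0.008 and 0.008 m and y of pick_cup in the frame of stand between -0.008 and 0.008 m and z of pick_cup in the frame of stand between 0.016 and 0.0215 m and x of short_body in the frame of stand between -0.008 and 0.008 m and y of short_body in the frame of stand between -0.08 and -0.064 m and z of short_body in the frame of stand between 0.016 and 0.0215 m and horizontal distance between finial_head and tall_body below 0.006 m and z of finial_head in the frame of tall_body between 0.103 and 0.1085 m and angle between each of finial_head, button_head's own z axis and vertical below 0.08 rad and horizontal distance between button_head and short_body below 0.006 m and z of button_head in the frame of short_body between 0.065 and 0.0705 m and linear speed of each of tall_body, short_body, finial_head, button_head, pick_cup below 0.01 m/s); the robot touches nothing.
It fails at once if the wax tin, the glue bottle or the offcut is moved more than 20 mm from where it stood (distance of any of wax_tin, glue_bottle, offcut from where it was at the start of the episode above 0.02 m).
It also fails if it takes over 136 s, if anything falls off the work surface, if the arm or the gripper's body presses on something with over 40 N, if the wrist force passes 120 N, or if a joint passes its speed limit or range.

## Robot

A 6-joint arm with a two-finger parallel gripper is mounted at the origin on the work surface. World frame = base frame: x ahead of the robot, y to its left, z up, the work surface at z = 0. Lengths are in mm, angles in rad, forces in N, time in s.
With the tool pointing down it reaches from about 350 to 975 mm from the base axis. Payload 7.1 kg.
Tool frame: the origin (TCP) lies at the very end of the fingers, on their centre line; the grasp point (between the pads) lies 19 mm behind it; z points along the fingers, y is the direction in which the jaws open and shut (so a half turn about z gives the same grasp; the last joint's range is limited). The gripper opens to 88 mm and grips with 3 to 60 N. Pads are 20 mm wide; open, the fingers measure 115 mm over their backs; the gripper's body (75 mm by 178 mm) begins 61 mm behind the grasp point.
Start: joints at [-1.141, 0.423, 1.63, -0, 1.089, -0.019], TCP at [271.192, -563.08, 222.675] pointing down, gripper open.
Joint ranges: [-3, 3], [-0.9, 2.11], [0.09, 2.58], [-1.31, 4.45], [0.11, 2.69], [-2.54, 2.54]. Speed limits (rad/s): [2.39, 2.39, 3.01, 3.14, 3.14, 3.14].

## Interface

Orientations are given as a rotation vector (axis times angle).
In Python, from workcell import * gives the robot as it stands.
- The arm moves only by the tool play_rows, never from a script. Its argument "plan" is text: rows parted by semicolons, each of 7 numbers parted by spaces: the finger opening in cm, from 0 to 8.78, then the shift along the tool's x, y, z in cm, then the turn, a rotation vector about the tool's x, y, z in degrees. A call has 1 to 20 rows; each row shifts and turns the commanded pose from where the row before left it, along the tool's axes as they then stand; what a row does not reach is not made up. A row lasts 1/8 s, in which the tool goes at most 62.5 mm and 10.7 degrees, less where a joint would pass 70% of its speed; a pose out of reach is approached as far as the arm can. A call is refused whole if a number of a shift passes 6.25 or a number of a turn 10.7, either way. A call with a gripper value outside its range is refused whole. The fingers move at their own pace and stop on an object; the grip force is fixed at half the most. Time passes only in rows, so rows that do not move let the fingers close. It gives the time, the measured TCP pose, the force and the opening at its end, in the units of the state.
- get_obs(): the state, without advancing time (a new reading comes with each control period).
- get_image(name): name is "scene" or "top" or "wrist"; returns a dict with "pixels" (480x640x3 uint8, red, green, blue), "range_z" (480x640 float32, mm along the optical axis (not along the pixel's ray), 0 where there is no reading), "fx", "fy", "cx", "cy" (pixels), "distortion" ([k1, k2, p1, p2, k3] as OpenCV has them; the pictures are not rectified), "eye" and "attitude" of the camera in the world. Camera axes: x right, y down, z forward; pixel columns grow to the right and rows downward; lengths in mm; the calibration is good to about 2 mm. A picture is of the moment at which its call begins.
- close_job(): hands the job in, once; it reports no verdict.
The state is a dict: "t": time; "qpos": joint angles; "qvel": joint speeds; "joint_torque": joint torques, N m; "ee_pos": TCP position; "orientation": TCP orientation; "ft_force": force on the tool from outside, world axes, zero at the start; "moment": the same for the moment, N m; "width": finger opening in mm.
Only numpy, scipy, OpenCV 4.12 (cv2) and the standard library are available. Lean on these libraries where they do the work, as an engineer would, in place of code of your own. Each camera call takes 0.05 s, during which the arm holds its last target. There are 200 camera calls.

## Working session

There is one attempt and no reset: what is moved stays moved. The work goes in short steps, Python scripts to look and compute and a tool call to move; the robot and the scene stay as the last step left them, time stands still between calls to the robot, and variables do not carry over. Pictures are saved under pics/ and viewed, about 12 in all and at most 16, crops included, and the job is handed in when it is done.

Besides the shell and the picture viewer there is one more tool, called by a JSON object that holds its "name" and its "arguments". play_rows: Moves the arm, as the interface text tells. Its arguments: {"type":"object","properties":{"plan":{"type":"string"}},"required":["plan"]}

```bash
mkdir -p pics; ls; cat > h.py <<'E'
import numpy as np, cv2
from scipy.spatial.transform import Rotation as R
from workcell import *
def grab(name,save=None):
    im=get_image(name)
    if save: cv2.imwrite('pics/'+save+'.png',im['pixels'][:,:,::-1])
    return im
def K(im): return np.array([[im['fx'],0,im['cx']],[0,im['fy'],im['cy']],[0,0,1.]])
def att(im):
    a=np.array(im['attitude'],float)
    return a if a.shape==(3,3) else R.from_rotvec(a).as_matrix()
E
python3 - <<'E'
from h import *
for n in ['top','scene','wrist']:
    im=grab(n,n+'0')
    print(n,{k:(v if not hasattr(v,'shape') or np.size(v)<20 else v.shape) for k,v in im.items()})
print(get_obs())
E
```

```text
pics
top {'pixels': (480, 640, 3), 'range_z': (480, 640), 'fx': 484.4092755404486, 'fy': 484.4092755404486, 'cx': 324.55425014948, 'cy': 238.2575053505037, 'distortion': array([-0.06693415,  0.        ,  0.        ,  0.        ,  0.        ]), 'eye': array([ 450.298153  ,  -14.49234084, 1173.37236636]), 'attitude': array([-2.15373436,  2.16653622, -0.11340903])}
scene {'pixels': (480, 640, 3), 'range_z': (480, 640), 'fx': 491.97178224405064, 'fy': 491.97178224405064, 'cx': 328.03470867553676, 'cy': 242.959249692018, 'distortion': array([-0.04236213,  0.        ,  0.        ,  0.        ,  0.        ]), 'eye': array([1209.83002078,  440.57385354,  828.47972707]), 'attitude': array([-1.18834053, -2.32042169,  0.94712887])}
wrist {'pixels': (480, 640, 3), 'range_z': (480, 640), 'fx': 330.36304128573124, 'fy': 330.36304128573124, 'cx': 316.28199877418785, 'cy': 242.71055675339832, 'distortion': array([-0.04303739,  0.        ,  0.        ,  0.        ,  0.        ]), 'eye': array([ 329.74065268, -534.66789855,  384.68888487]), 'attitude': array([ 2.48108576, -1.55997487, -0.19202214])}
{'t': 0.15, 'qpos': array([-1.14098159e+00,  4.23677762e-01,  1.63051548e+00,  2.44523938e-06,
        1.08861608e+00, -1.89934544e-02]), 'qvel': array([-7.03457059e-06, -1.02672623e-03, -4.05339072e-03, -1.76521192e-03,
        3.78208265e-03, -6.06331540e-04]), 'joint_torque': array([ 2.76635574e-04, -5.44990253e+01, -2.73920417e+01,  6.44268771e-02,
        2.05071137e-02, -7.19983791e-05]), 'ee_pos': array([ 271.02475045, -562.68568151,  222.07209122]), 'orientation': array([-3.06166186e+00, -6.98817393e-01,  3.86335129e-04]), 'ft_force': array([ 0.42242165, -0.51038151, -0.31132628]), 'moment': array([-0.01339096,  0.0446669 ,  0.01807594]), 'width': 87.66699961039372}
```

View pics/top0.png

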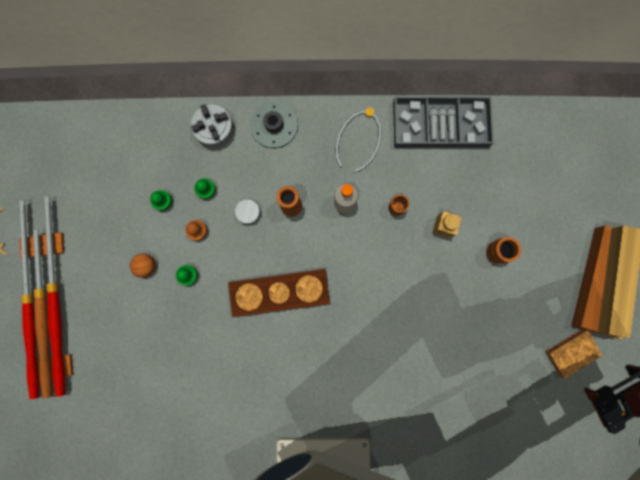

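View pics/scene0.png

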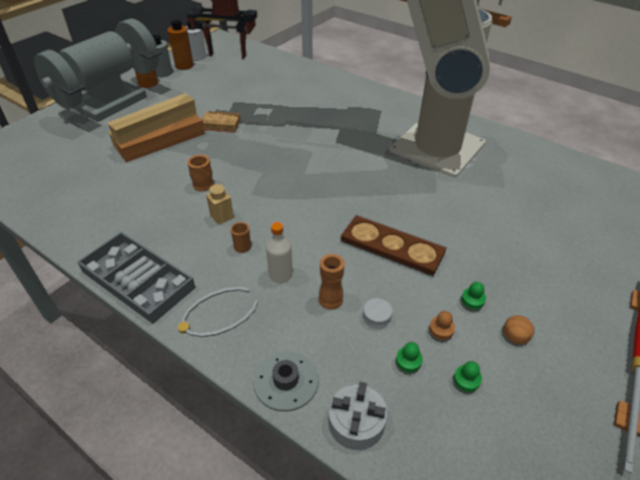

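Top view: robot's base is at the bottom, and its left is image left. Stand is at (279,292). Candidates (top px):
- **Finial head:** brown (195,230). The green look-alikes at (161,200), (205,188) and (187,275) are left alone.
- **Button head:** brown disc (143,265).
- **Tall body:** (289,200).
- **Short body or cup:** (505,250) and (399,204). Their heights will tell them apart.
- **Bystanders:** tin (247,211), bottle (346,197), offcut (448,224).

Next I measure heights and positions.

```bash
cat >> h.py <<'E'
def world(im):
    h,w=im['range_z'].shape
    u,v=np.meshgrid(np.arange(w),np.arange(h))
    p=cv2.undistortPoints(np.stack([u,v],-1).reshape(-1,1,2).astype(np.float64),K(im),im['distortion']).reshape(h,w,2)
    z=im['range_z'][...,None].astype(float)
    return np.concatenate([p*z,z],-1)@att(im).T+np.array(im['eye'])
def ray(im,uv,z):
    p=cv2.undistortPoints(np.array(uv,float).reshape(-1,1,2),K(im),im['distortion']).reshape(-1,2)
    d=np.c_[p,np.ones(len(p))]@att(im).T
    e=np.array(im['eye']); return e+d*((z-e[2])/d[:,2])[:,None]
E
python3 - <<'E'
from h import *
im=grab('top'); W=world(im); hsv=cv2.cvtColor(im['pixels'],cv2.COLOR_RGB2HSV)
c={'finial':(195,230),'button':(143,265),'tall':(289,200),'short':(505,250),'cup':(399,204),'tin':(247,211),'glue':(346,197),'off':(448,224),'g1':(161,200),'g2':(205,188),'g3':(187,275)}
Z=W[...,2]
print('bench',np.median(Z[300:330,100:200]))
for n,(u,v) in c.items():
    m=np.zeros(Z.shape,np.uint8); m[v-24:v+24,u-24:u+24]=1
    m&=((Z>8)&(im['range_z']>0)).astype(np.uint8)
    k,l,st,ct=cv2.connectedComponentsWithStats(m)
    i=1+np.argmax(st[1:,4]); P=W[l==i]; zt=np.percentile(P[:,2],97)
    T=P[P[:,2]>zt-8]; (x,y),r=cv2.minEnclosingCircle(T[:,:2].astype(np.float32))
    print(n,'ztop %.0f'%zt,'top-circ c=(%.0f,%.0f) d=%.0f'%(x,y,2*r),'n',len(T),hsv[v,u])
# stand
m=np.zeros(Z.shape,np.uint8); m[260:325,220:340]=1
m&=((Z>14)&(Z<32)).astype(np.uint8)
P=W[m>0][:,:2].astype(np.float32); (cx,cy),(a,b),an=cv2.minAreaRect(P); print('stand',cx,cy,a,b,an,np.median(W[m>0][:,2]))
# cork discs by colour
q=(cv2.inRange(hsv,(10,60,140),(30,255,255))>0)&(m>0)
k,l,st,ct=cv2.connectedComponentsWithStats(q.astype(np.uint8))
for i in range(1,k):
    if st[i,4]>80: print('recess',ct[i],st[i,4],ray(im,ct[i],19)[0].round(1))
o=get_obs(); print(R.from_rotvec(o['orientation']).as_matrix().round(3))
E
```

```text
bench -0.3886591636871799
finial ztop 64 top-circ c=(602,303) d=28 n 101 [ 13 199 119]
button ztop 44 top-circ c=(518,432) d=52 n 291 [ 13 198 179]
tall ztop 120 top-circ c=(663,76) d=50 n 215 [ 0  0 36]
short ztop 81 top-circ c=(545,-426) d=59 n 230 [150  11  24]
cup ztop 63 top-circ c=(657,-183) d=44 n 106 [ 13 196 147]
tin ztop 33 top-circ c=(647,180) d=59 n 454 [ 71  10 198]
glue ztop 151 top-circ c=(671,-56) d=26 n 107 [14 69 89]
off ztop 91 top-circ c=(609,-295) d=35 n 184 [ 20 152 193]
g1 ztop 64 top-circ c=(678,394) d=28 n 95 [ 66 239  62]
g2 ztop 64 top-circ c=(705,285) d=29 n 102 [ 67 238  76]
g3 ztop 64 top-circ c=(494,325) d=29 n 103 [ 67 245  80]
stand 451.0154724121094 104.3921127319336 84.34445190429688 234.87017822265625 7.585318088531494 21.41991780128592
recess [308.48513011 288.46096654] 538 [460.8  32.5  19. ]
recess [278.59561129 292.38557994] 319 [451.9 103.5  19. ]
recess [248.52523364 296.75514019] 535 [441.8 175.   19. ]
[[ 0.901  0.434 -0.   ]
 [ 0.434 -0.901  0.001]
 [ 0.    -0.001 -1.   ]]
```

The depth heights settle it: short body at (545,-426) is 81 mm high, cup at (657,-183) is 63 mm, tall body at (663,76), brown finial head at (602,303), button head at (518,432). Stand is at (451.5,104), yaw 7.6°. I'll align the jaws with the stand's x axis and keep that orientation throughout. The cup goes first.

{"name": "play_rows", "arguments": {"plan": "8.78 0 0 0 0 0 -10.27; 8.78 0 0 0 0 0 -10.27; 8.78 0 0 0 0 0 -10.27; 8.78 0 0 0 0 0 -10.27; 8.78 0 0 0 0 0 -10.27; 8.78 0 0 0 0 0 -10.27; 8.78 0 0 0 0 0 -10.27; 8.78 2.71 3.6 0.5 0 0 0; 8.78 2.71 3.6 0.5 0 0 0; 8.78 2.71 3.6 0.5 0 0 0; 8.78 2.71 3.6 0.5 0 0 0; 8.78 2.71 3.6 0.5 0 0 0; 8.78 2.71 3.6 0.5 0 0 0; 8.78 2.71 3.6 0.5 0 0 0; 8.78 2.71 3.6 0.5 0 0 0; 8.78 2.71 3.6 0.5 0 0 0; 8.78 2.71 3.6 0.5 0 0 0; 8.78 2.71 3.6 0.5 0 0 0; 8.78 2.71 3.6 0.5 0 0 0; 8.78 0 0 0 0 0 0"}}

```text
t: 2.7
ee_pos: [657.8, -181.1, 161.8]
orientation: [-2.065, -2.367, -0.0]
ft_force: [-0.1, -0.2, -0.1]
width: 87.7
```

```bash
cat > d.py <<'E'
# usage: d.py x y z -> delta in tool cm from measured pose; also turn (deg) to stand-aligned
import sys
from h import *
def delta(x,y,z):
    o=get_obs(); M=R.from_rotvec(o['orientation']).as_matrix()
    yaw=0.1325; T=np.array([[-np.sin(yaw),np.cos(yaw),0],[np.cos(yaw),np.sin(yaw),0],[0,0,-1.]]).T
    print('t',round(o['t'],2),'pos',o['ee_pos'].round(1),'w',round(o['width'],1),'F',o['ft_force'].round(1))
    print('tool cm',(M.T@(np.array([x,y,z])-o['ee_pos'])/10).round(2),'turn',np.degrees(R.from_matrix(M.T@T).as_rotvec()).round(2))
if __name__=='__main__': delta(*map(float,sys.argv[1:4]))
E
cat > wl.py <<'E'
# wrist look: circle of points at height zlo..zhi (world) near x,y
import sys
from h import *
def wl(x,y,zlo,zhi,rad=45,save=None,cam='wrist'):
    im=grab(cam,save); W=world(im)
    m=(im['range_z']>0)&(W[...,2]>zlo)&(W[...,2]<zhi)&(np.hypot(W[...,0]-x,W[...,1]-y)<rad)
    P=W[m]; (cx,cy),r=cv2.minEnclosingCircle(P[:,:2].astype(np.float32))
    A=np.c_[2*P[:,:2],np.ones(len(P))]
    print(cam,'n',len(P),'enclosing c=(%.1f,%.1f) d=%.1f'%(cx,cy,2*r),'ztop %.1f'%np.percentile(P[:,2],95))
if __name__=='__main__':
    a=sys.argv; wl(*map(float,a[1:6]),save=a[6] if len(a)>6 else None, cam=a[7] if len(a)>7 else 'wrist')
E
python3 - <<'E'
from d import delta; delta(657,-183,24)
from wl import wl; wl(657,-183,56,70,35,'w_cup')
E
```

```text
t 2.7 pos [ 657.8 -181.1  161.8] w 87.7 F [-0.1 -0.2 -0.1]
tool cm [-0.18 -0.11 13.78] turn [-0.01 -0.03  0.21]
wrist n 835 enclosing c=(657.1,-182.4) d=43.7 ztop 63.5
```

View pics/w_cup.png

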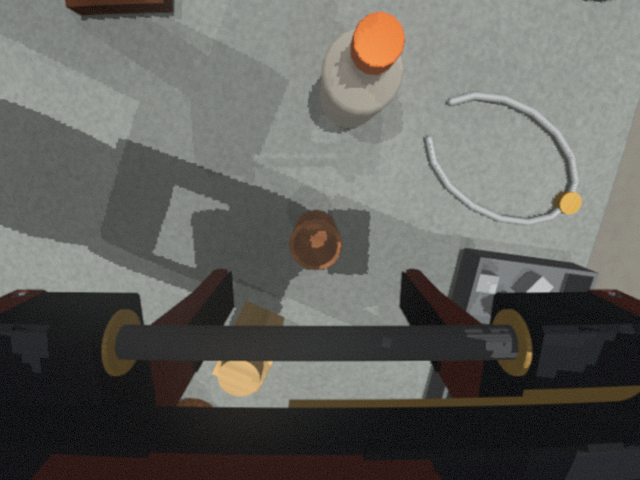

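The wrist view shows the wooden cup at (316,240), midway between the fingers (tips near (220,285) and (412,285)). The bottle at (370,50) is clear. Descend and grip.

{"name": "play_rows", "arguments": {"plan": "8.78 -0.13 -0.1 3.3 0 0 0; 8.78 0 0 3.3 0 0 0; 8.78 0 0 3.3 0 0 0; 8.78 0 0 2.3 0 0 0; 8.78 0 0 1 0 0 0; 8.78 0 0 0 0 0 0; 3.5 0 0 0 0 0 0; 3.5 0 0 0 0 0 0; 3.5 0 0 0 0 0 0; 3.5 0 0 0 0 0 0; 3.5 0 0 0 0 0 0; 3.5 0 0 0 0 0 0; 3.5 0 0 0 0 0 0; 3.5 0 0 -1 0 0 0; 3.5 0 0 -3 0 0 0; 3.5 0 0 -4 0 0 0; 3.5 0 0 -2 0 0 0; 3.5 0 0 0 0 0 0"}}

```text
t: 5.0
ee_pos: [656.5, -185.3, 132.4]
orientation: [2.067, 2.362, 0.002]
ft_force: [-0.0, -0.1, -0.1]
width: 43.5
```

```bash
python3 d.py 451.5 104 79; python3 wl.py 657 -182 130 170 45
```

```text
t 5.0 pos [ 656.5 -185.3  132.4] w 43.5 F [-0.  -0.1 -0.1]
tool cm [ 31.39 -16.5    5.25] turn [0.17 0.08 0.01]
wrist n 6153 enclosing c=(655.0,-174.3) d=63.4 ztop 165.8
```

{"name": "play_rows", "arguments": {"plan": "3.5 3.14 -1.65 0 0 0 0; 3.5 3.14 -1.65 0 0 0 0; 3.5 3.14 -1.65 0 0 0 0; 3.5 3.14 -1.65 0 0 0 0; 3.5 3.14 -1.65 0 0 0 0; 3.5 3.14 -1.65 0 0 0 0; 3.5 3.14 -1.65 0 0 0 0; 3.5 3.14 -1.65 0 0 0 0; 3.5 3.14 -1.65 0.6 0 0 0; 3.5 3.14 -1.65 1 0 0 0; 3.5 0 0 1 0 0 0; 3.5 0 0 0 0 0 0; 3.5 0 0 0 0 0 0"}}

```text
t: 6.68
ee_pos: [451.0, 103.8, 104.4]
orientation: [-2.07, -2.363, 0.0]
ft_force: [0.5, 0.1, -1.0]
width: 43.6
```

```bash
cat > held.py <<'E'
# held object extents in tool frame (x = across the jaws) near height band (tool z mm)
import sys
from h import *
def held(z0,z1,w=12,save=None):
    o=get_obs(); M=R.from_rotvec(o['orientation']).as_matrix()
    im=grab('wrist',save); W=world(im); L=(W-o['ee_pos'])@M
    m=(im['range_z']>0)&(L[...,2]>z0)&(L[...,2]<z1)&(abs(L[...,1])<w)&(abs(L[...,0])<45)
    P=L[m]; c=R.identity
    print('held n',len(P),'x ext %.1f..%.1f mid %.1f'%(P[:,0].min(),P[:,0].max(),(P[:,0].min()+P[:,0].max())/2),'zt(min toolz) %.1f'%np.percentile(P[:,2],3))
if __name__=='__main__': held(float(sys.argv[1]),float(sys.argv[2]),save=sys.argv[3] if len(sys.argv)>3 else None)
E
python3 d.py 451.5 104 49; python3 held.py -40 -26 w_cup2; python3 - <<'E'
from h import *
im=grab('wrist'); W=world(im); hsv=cv2.cvtColor(im['pixels'],cv2.COLOR_RGB2HSV)
q=(cv2.inRange(hsv,(10,60,120),(30,255,255))>0)&(W[...,2]>10)&(W[...,2]<26)&(abs(W[...,0]-450)<60)&(abs(W[...,1]-104)<130)
k,l,st,ct=cv2.connectedComponentsWithStats(q.astype(np.uint8))
for i in range(1,k):
    if st[i,4]>150:
        P=W[l==i]; (x,y),r=cv2.minEnclosingCircle(P[:,:2].astype(np.float32)); print(ct[i],st[i,4],x,y,2*r)
E
```

```text
t 6.67 pos [451.  103.8 104.4] w 43.6 F [ 0.5  0.1 -1. ]
tool cm [0.01 0.06 5.54] turn [-0.02  0.   -0.04]
held n 722 x ext 15.9..24.3 mid 20.1 zt(min toolz) -33.1
[272.37217007 127.30314743] 1811 415.98114013671875 179.61795043945312 82.01424407958984
[357.41266468 139.44113897] 2353 461.907958984375 174.8866424560547 102.96669006347656
[316.15285625 150.39359699] 6372 441.5530090332031 175.12815856933594 64.68597412109375
[302.64733179 228.73085847] 431 440.5985412597656 112.40545654296875 38.89710235595703
[333.34688347 231.65311653] 369 463.56207275390625 115.50747680664062 27.57181167602539
```

View pics/w_cup2.png

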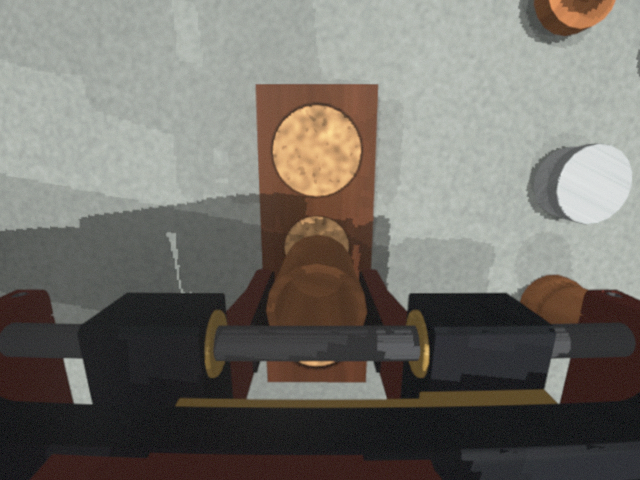

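The view shows the stand (316,240), the left recess (317,150) and the held cup (316,285), which sits about 2 mm toward +y in the jaws. I'll shift −2 mm and lower.

{"name": "play_rows", "arguments": {"plan": "3.5 -0.23 0.06 1.5 0 0 0; 3.5 0 0 1.5 0 0 0; 3.5 0 0 1.2 0 0 0; 3.5 0 0 0.7 0 0 0; 3.5 0 0 0.4 0 0 0; 3.5 0 0 0.1 0 0 0; 3.5 0 0 0 0 0 0; 3.5 0 0 0 0 0 0"}}

```text
t: 7.78
ee_pos: [451.6, 102.3, 51.0]
orientation: [2.069, 2.364, 0.001]
ft_force: [0.2, -0.3, -0.2]
width: 43.6
```

```bash
python3 d.py 451.5 104 48; python3 held.py -40 -26
```

```text
t 7.78 pos [451.6 102.3  51. ] w 43.6 F [ 0.2 -0.3 -0.2]
tool cm [0.17 0.01 0.3 ] turn [ 0.04 -0.    0.02]
held n 714 x ext 16.0..24.2 mid 20.1 zt(min toolz) -33.1
```

{"name": "play_rows", "arguments": {"plan": "3.5 0 0 0.15 0 0 0; 3.5 0 0 0.1 0 0 0; 3.5 0 0 0 0 0 0; 3.5 0 0 0 0 0 0; 8.78 0 0 0 0 0 0; 8.78 0 0 0 0 0 0; 8.78 0 0 0 0 0 0; 8.78 0 0 0 0 0 0; 8.78 0 0 0 0 0 0; 8.78 0 0 -1 0 0 0; 8.78 0 0 -3 0 0 0; 8.78 0 0 -5 0 0 0; 8.78 0 0 -5 0 0 0; 8.78 0 0 -3 0 0 0; 8.78 0 0 0 0 0 0"}}

```text
t: 9.7
ee_pos: [452.8, 102.5, 221.0]
orientation: [2.067, 2.361, 0.007]
ft_force: [0.1, 0.0, -0.7]
width: 88.2
```

```bash
python3 wl.py 451.5 104 74 88 35; python3 wl.py 451.5 104 74 88 35 top1 top; python3 d.py 663 76 220
```

```text
wrist n 649 enclosing c=(452.1,104.9) d=43.5 ztop 82.6
t 9.8 pos [451.  102.1 218.1] w 88.0 F [-0.3 -0.5 -0.2]
tool cm [-5.4  20.67 -0.18] turn [ 0.01 -0.    0.01]Traceback (most recent call last):
  File "wl.py", line 11, in <module>
    a=sys.argv; wl(*map(float,a[1:6]),save=a[6] if len(a)>6 else None, cam=a[7] if len(a)>7 else 'wrist')
                ~~^^^^^^^^^^^^^^^^^^^^^^^^^^^^^^^^^^^^^^^^^^^^^^^^^^^^^^^^^^^^^^^^^^^^^^^^^^^^^^^^^^^^^^^
  File "wl.py", line 9, in wl
    print(cam,'n',len(P),'enclosing c=(%.1f,%.1f) d=%.1f'%(cx,cy,2*r),'ztop %.1f'%np.percentile(P[:,2],95))
                                                                                  ~~~~~~~~~~~~~^^^^^^^^^^^
    return _quantile_unchecked(
        a, q, axis, out, overwrite_input, method, keepdims, weights)
    return _ureduce(a,
                    func=_quantile_ureduce_func,
    ...<5 lines>...
                    overwrite_input=overwrite_input,
                    method=method)
    r = func(a, **kwargs)
    result = _quantile(arr,
                       quantiles=q,
    ...<2 lines>...
                       out=out,
                       weights=wgt)
    slices_having_nans = np.isnan(arr[-1, ...])
                                  ~~~^^^^^^^^^
IndexError: index -1 is out of bounds for axis 0 with size 0
```

Cup seated: centre (452.1,104.9), top 82.6. Now the tall body.

{"name": "play_rows", "arguments": {"plan": "8.78 -0.9 3.45 0 0 0 0; 8.78 -0.9 3.45 0 0 0 0; 8.78 -0.9 3.45 0 0 0 0; 8.78 -0.9 3.45 0.5 0 0 0; 8.78 -0.9 3.45 1 0 0 0; 8.78 -0.9 3.45 1 0 0 0; 8.78 0 0 0 0 0 0; 8.78 0 0 0 0 0 0; 8.78 0 0 0 0 0 0"}}

```text
t: 10.92
ee_pos: [662.6, 76.2, 193.0]
orientation: [-2.068, -2.364, 0.001]
ft_force: [0.7, 0.1, 1.1]
width: 87.5
```

```bash
python3 wl.py 663 76 110 126 35; python3 d.py 663 76 86
```

```text
wrist n 1994 enclosing c=(663.0,76.3) d=49.7 ztop 119.5
t 10.97 pos [662.8  76.3 193.4] w 87.6 F [-0.   1.   0.2]
tool cm [-0.03  0.02 10.74] turn [-0.02 -0.    0.03]
```

{"name": "play_rows", "arguments": {"plan": "8.78 0 0 2 0 0 0; 8.78 0 0 3 0 0 0; 8.78 0 0 3 0 0 0; 8.78 0 0 2 0 0 0; 8.78 0 0 0.7 0 0 0; 8.78 0 0 0 0 0 0; 8.78 0 0 0 0 0 0; 8.78 0 0 0 0 0 0"}}

```text
t: 11.98
ee_pos: [664.3, 76.1, 87.3]
orientation: [2.068, 2.363, 0.002]
ft_force: [-0.4, -0.5, 0.6]
width: 87.7
```

```bash
python3 d.py 663 76 86; python3 wl.py 663 76 112 126 26
```

```text
t 11.97 pos [664.3  76.1  87.3] w 87.7 F [-0.4 -0.5  0.6]
tool cm [ 0.   -0.13  0.13] turn [0.1  0.   0.01]
wrist n 3484 enclosing c=(663.1,76.2) d=50.1 ztop 119.4
```

{"name": "play_rows", "arguments": {"plan": "4 0 -0.1 0 0 0 0; 4 0 0 0 0 0 0; 4 0 0 0 0 0 0; 4 0 0 0 0 0 0; 4 0 0 0 0 0 0; 4 0 0 0 0 0 0; 4 0 0 0 0 0 0; 4 0 0 -1 0 0 0; 4 0 0 -2.5 0 0 0; 4 0 0 -3 0 0 0; 4 0 0 -2.5 0 0 0; 4 0 0 -1 0 0 0; 4 0 0 0 0 0 0; 4 0 0 0 0 0 0"}}

```text
t: 13.78
ee_pos: [661.9, 75.9, 185.0]
orientation: [-2.068, -2.363, 0.002]
ft_force: [-0.7, -0.3, -1.5]
width: 49.9
```

```bash
python3 d.py 441.6 175.1 105; python3 held.py -38 -24
```

```text
t 13.78 pos [661.9  75.9 185. ] w 49.9 F [-0.7 -0.3 -1.5]
tool cm [ 12.75 -20.51   8.04] turn [-0.11 -0.    0.02]
held n 1448 x ext -24.5..25.0 mid 0.2 zt(min toolz) -33.5
```

{"name": "play_rows", "arguments": {"plan": "4 1 -1.5 0 0 0 0; 4 1.82 -2.93 0 0 0 0; 4 1.82 -2.93 0 0 0 0; 4 1.82 -2.93 0 0 0 0; 4 1.82 -2.93 0 0 0 0; 4 1.82 -2.93 0 0 0 0; 4 1.82 -2.93 0 0 0 0; 4 1.65 -1.43 0 0 0 0; 4 0 0 1 0 0 0; 4 0 0 1.5 0 0 0; 4 0 0 1.5 0 0 0; 4 0 0 0 0 0 0; 4 0 0 0 0 0 0; 4 0 0 0 0 0 0"}}

```text
t: 15.58
ee_pos: [441.8, 183.3, 146.5]
orientation: [2.069, 2.363, 0.001]
ft_force: [-0.2, -0.1, -1.1]
width: 49.7
```

```bash
python3 held.py -38 -24;python3 d.py 441.6 175.1 105 
```

```text
held n 1457 x ext -24.5..25.0 mid 0.2 zt(min toolz) -33.5
t 15.62 pos [441.9 183.4 146.6] w 49.9 F [-0.3 -0.2 -0.7]
tool cm [-0.82 -0.14  4.16] turn [ 0.05 -0.01  0.  ]
```

{"name": "play_rows", "arguments": {"plan": "4 -0.5 -0.1 0 0 0 0; 4 -0.34 0 0.5 0 0 0; 4 0 0 1.2 0 0 0; 4 0 0 1.2 0 0 0; 4 0 0 0.6 0 0 0; 4 0 0 0.2 0 0 0; 4 0 0 0 0 0 0; 4 0 0 0 0 0 0; 4 0 0 0 0 0 0"}}

```text
t: 16.75
ee_pos: [441.7, 174.9, 109.5]
orientation: [2.069, 2.364, 0.001]
ft_force: [0.7, 0.4, -1.0]
width: 50.1
```

```bash
python3 d.py 441.6 175.1 105 
```

```text
t 16.75 pos [441.7 174.9 109.5] w 50.1 F [ 0.7  0.4 -1. ]
tool cm [ 0.02 -0.01  0.45] turn [ 0.03 -0.01  0.01]
```

{"name": "play_rows", "arguments": {"plan": "4 0 0 0.2 0 0 0; 4 0 0 0.1 0 0 0; 4 0 0 0.1 0 0 0; 4 0 0 0 0 0 0; 4 0 0 0 0 0 0; 8.78 0 0 0 0 0 0; 8.78 0 0 0 0 0 0; 8.78 0 0 0 0 0 0; 8.78 0 0 0 0 0 0; 8.78 0 0 0 0 0 0; 8.78 0 0 -1 0 0 0; 8.78 0 0 -3 0 0 0; 8.78 0 0 -5 0 0 0; 8.78 0 0 -2 0 0 0; 8.78 0 0 0 0 0 0; 8.78 0 0 0 0 0 0"}}

```text
t: 18.75
ee_pos: [440.9, 174.6, 214.6]
orientation: [-2.069, -2.364, 0.001]
ft_force: [-0.1, 0.1, -0.2]
width: 87.6
```

```bash
python3 wl.py 441.6 175.1 130 145 35; python3 d.py 602 303 200
```

```text
wrist n 1924 enclosing c=(441.8,175.1) d=49.8 ztop 138.6
t 18.8 pos [440.8 174.6 214.2] w 87.9 F [-0.8  0.4 -0.1]
tool cm [10.59 17.68  1.38] turn [-0.1   0.02  0.02]
```

Tall body seated at (441.8,175.1), top 138.6. Next is the brown finial head.

{"name": "play_rows", "arguments": {"plan": "8.78 2.12 3.54 0 0 0 0; 8.78 2.12 3.54 0 0 0 0; 8.78 2.12 3.54 0 0 0 0; 8.78 2.12 3.54 0 0 0 0; 8.78 2.12 3.54 0 0 0 0; 8.78 0 0 3 0 0 0; 8.78 0 0 3 0 0 0; 8.78 0 0 0 0 0 0; 8.78 0 0 0 0 0 0; 8.78 0 0 0 0 0 0"}}

```text
t: 20.05
ee_pos: [603.7, 303.6, 156.5]
orientation: [2.069, 2.363, 0.003]
ft_force: [0.2, -1.5, -0.6]
width: 87.3
```

```bash
python3 wl.py 602 303 21 32 35 w_fin;  python3 wl.py 602 303 50 70 35; python3 d.py 602 303 9
```

```text
wrist n 1217 enclosing c=(602.4,305.1) d=50.1 ztop 31.2
wrist n 1079 enclosing c=(602.2,305.3) d=31.6 ztop 64.5
t 20.15 pos [603.6 303.6 156.5] w 87.7 F [-0.2  0.2  0.9]
tool cm [-0.05 -0.19 14.75] turn [ 0.11 -0.04  0.01]
```

View pics/w_fin.png

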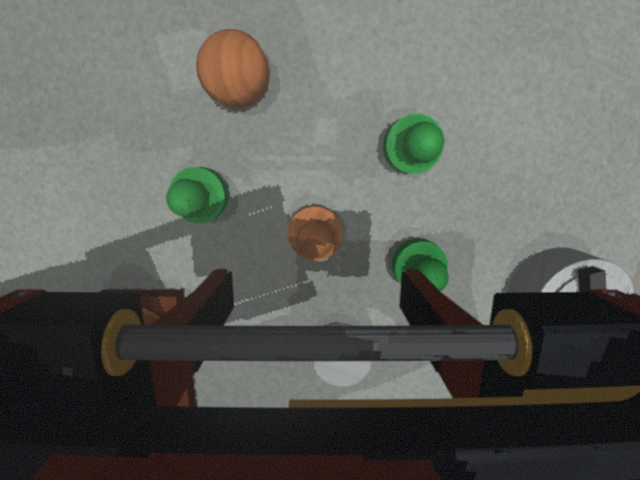

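The view shows the brown finial head at (315,232) centred between the fingers. The greens at (420,262), (413,143) and (195,195) are clear of them.

{"name": "play_rows", "arguments": {"plan": "8.78 0.17 -0.1 3 0 0 0; 8.78 0 0 3.5 0 0 0; 8.78 0 0 3.5 0 0 0; 8.78 0 0 2.5 0 0 0; 8.78 0 0 1.5 0 0 0; 8.78 0 0 0.6 0 0 0; 8.78 0 0 0 0 0 0; 8.78 0 0 0 0 0 0; 8.78 0 0 0 0 0 0"}}

```text
t: 21.28
ee_pos: [602.2, 305.1, 10.1]
orientation: [2.069, 2.364, 0.002]
ft_force: [-0.2, -0.4, -0.1]
width: 87.8
```

```bash
python3 d.py 602.3 305.2 10; python3 wl.py 602.3 305.2 50 70 22
```

```text
t 21.27 pos [602.2 305.1  10.1] w 87.8 F [-0.2 -0.4 -0.1]
tool cm [0.   0.01 0.01] turn [ 0.07 -0.02  0.02]
wrist n 2317 enclosing c=(601.9,306.7) d=31.0 ztop 62.4
```

{"name": "play_rows", "arguments": {"plan": "4 0 0 0 0 0 0; 4 0 0 0 0 0 0; 4 0 0 0 0 0 0; 4 0 0 0 0 0 0; 4 0 0 0 0 0 0; 4 0 0 0 0 0 0; 4 0 0 0 0 0 0; 4 0 0 -1 0 0 0; 4 0 0 -3 0 0 0; 4 0 0 -4 0 0 0; 4 0 0 -4 0 0 0; 4 0 0 -3 0 0 0; 4 0 0 -1.5 0 0 0; 4 0 0 0 0 0 0; 4 0 0 0 0 0 0; 4 0 0 0 0 0 0"}}

```text
t: 23.32
ee_pos: [601.0, 304.5, 172.6]
orientation: [-2.069, -2.363, 0.004]
ft_force: [-0.3, -0.2, -0.1]
width: 49.2
```

```bash
python3 d.py 441.8 175.1 165; python3 held.py -60 -40
```

```text
t 23.32 pos [601.  304.5 172.6] w 49.2 F [-0.3 -0.2 -0.1]
tool cm [-10.72 -17.49   0.81] turn [-0.14  0.05  0.01]
held n 2135 x ext -13.3..16.1 mid 1.4 zt(min toolz) -53.7
```

{"name": "play_rows", "arguments": {"plan": "4 -1 -1.7 0 0 0 0; 4 -1.94 -3.15 0 0 0 0; 4 -1.94 -3.15 0 0 0 0; 4 -1.94 -3.15 0 0 0 0; 4 -1.94 -3.15 0 0 0 0; 4 -1 -1.6 0 0 0 0; 4 -1 -1.6 0 0 0 0; 4 0 0 0.6 0 0 0; 4 0 0 0 0 0 0; 4 0 0 0 0 0 0; 4 0 0 0 0 0 0"}}

```text
t: 24.75
ee_pos: [443.0, 175.4, 168.2]
orientation: [2.069, 2.364, 0.0]
ft_force: [-0.5, -0.3, -0.6]
width: 49.3
```

```bash
python3 d.py 441.8 175.1 138; python3 held.py -60 -40 w_fit; python3 held.py -22 -12; python3 - <<'E'
from h import *
im=grab('wrist','w_fit2'); W=world(im)
m=(im['range_z']>0)&(W[...,2]>131)&(W[...,2]<143)&(np.hypot(W[...,0]-441.8,W[...,1]-175.1)<30)
P=W[m]; print('rim pts',len(P),P[:,:2].min(0),P[:,:2].max(0))
E
```

```text
t 24.75 pos [443.  175.4 168.2] w 49.3 F [-0.5 -0.3 -0.6]
tool cm [-0.01 -0.12  3.02] turn [ 0.01 -0.    0.03]
held n 2148 x ext -13.3..16.2 mid 1.4 zt(min toolz) -53.7
held n 1428 x ext 7.0..25.3 mid 16.2 zt(min toolz) -21.9
rim pts 1011 [417.17241369 174.92825154] [464.22043875 199.97371974]
```

View pics/w_fit.png

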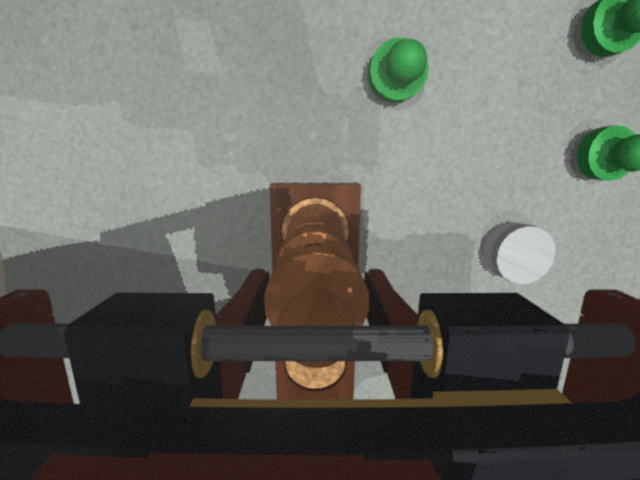

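The head sits centred in the jaws (flange edge 25.3 mm from the axis, so about 0.3 mm off), directly over the tall body at about (317,285). Lower until the tenon is about 8 mm in.

{"name": "play_rows", "arguments": {"plan": "4 0 -0.12 0.5 0 0 0; 4 0 0 0.7 0 0 0; 4 0 0 0.6 0 0 0; 4 0 0 0.5 0 0 0; 4 0 0 0.3 0 0 0; 4 0 0 0.2 0 0 0; 4 0 0 0 0 0 0; 4 0 0 0 0 0 0; 4 0 0 0 0 0 0"}}

```text
t: 26.02
ee_pos: [441.4, 175.0, 140.3]
orientation: [2.069, 2.364, 0.0]
ft_force: [-0.4, 0.0, -1.3]
width: 49.1
```

```bash
python3 d.py 441.8 175.1 138; python3 held.py -60 -40
```

```text
t 26.02 pos [441.4 175.  140.3] w 49.1 F [-0.4  0.  -1.3]
tool cm [0.01 0.04 0.23] turn [ 0.02 -0.01  0.01]
held n 2152 x ext -14.1..16.0 mid 0.9 zt(min toolz) -53.7
```

{"name": "play_rows", "arguments": {"plan": "4 0 0 0.15 0 0 0; 4 0 0 0.1 0 0 0; 4 0 0 0 0 0 0; 4 0 0 0 0 0 0; 8.78 0 0 0 0 0 0; 8.78 0 0 0 0 0 0; 8.78 0 0 0 0 0 0; 8.78 0 0 0 0 0 0; 8.78 0 0 0 0 0 0; 8.78 0 0 -1 0 0 0; 8.78 0 0 -3 0 0 0; 8.78 0 0 -4 0 0 0; 8.78 0 0 -2 0 0 0; 8.78 0 0 0 0 0 0; 8.78 0 0 0 0 0 0; 8.78 0 0 0 0 0 0"}}

```text
t: 28.08
ee_pos: [440.6, 174.7, 236.6]
orientation: [-2.069, -2.363, 0.003]
ft_force: [1.3, -0.4, -0.7]
width: 88.0
```

```bash
python3 wl.py 441.8 175.1 175 200 30;python3 wl.py 441.8 175.1 148 158 30; python3 d.py 518 432 240
```

```text
wrist n 1509 enclosing c=(441.3,175.2) d=31.6 ztop 189.5
wrist n 1615 enclosing c=(441.3,175.1) d=50.2 ztop 156.8
t 28.18 pos [440.9 174.7 236.8] w 87.6 F [-0.7  0.5  0.6]
tool cm [24.48 11.05 -0.35] turn [-0.1   0.02  0.01]
```

Finial head seated: ball top 189.5 (expected 189) and concentric with the flange. Now the short body.

{"name": "play_rows", "arguments": {"plan": "8.78 -4.35 0.17 0 0 0 0; 8.78 -4.35 0.17 0 0 0 0; 8.78 -4.35 0.17 0 0 0 0; 8.78 -4.35 0.17 0 0 0 0; 8.78 -4.35 0.17 0 0 0 0; 8.78 -4.35 0.17 0 0 0 0; 8.78 -4.35 0.17 0 0 0 0; 8.78 -4.35 0.17 0 0 0 0; 8.78 -4.35 0.17 0 0 0 0; 8.78 -4.35 0.17 0 0 0 0; 8.78 -4.35 0.17 0 0 0 0; 8.78 -4.35 0.17 0 0 0 0; 8.78 -4.35 0.17 0 0 0 0; 8.78 -4.35 0.17 0 0 0 0; 8.78 0 0 3 0 0 0; 8.78 0 0 4 0 0 0; 8.78 0 0 0 0 0 0; 8.78 0 0 0 0 0 0"}}

```text
t: 30.42
ee_pos: [546.0, -425.8, 168.4]
orientation: [2.069, 2.364, 0.0]
ft_force: [0.3, -0.3, 0.8]
width: 87.4
```

```bash
python3 wl.py 545 -426 73 88 38; python3 d.py 545 -426 50
```

```text
wrist n 1904 enclosing c=(546.2,-426.5) d=58.0 ztop 81.6
t 30.48 pos [ 546.4 -426.1  169.2] w 87.6 F [-0.1 -0.1  0.7]
tool cm [ 0.04 -0.15 11.92] turn [0.08 0.09 0.02]
```

{"name": "play_rows", "arguments": {"plan": "8.78 -0.04 0 2 0 0 0; 8.78 0 0 3 0 0 0; 8.78 0 0 3 0 0 0; 8.78 0 0 2.5 0 0 0; 8.78 0 0 1.3 0 0 0; 8.78 0 0 0 0 0 0; 8.78 0 0 0 0 0 0; 8.78 0 0 0 0 0 0"}}

```text
t: 31.48
ee_pos: [546.2, -426.5, 50.9]
orientation: [2.068, 2.362, 0.0]
ft_force: [-0.2, 0.0, 1.0]
width: 87.8
```

```bash
python3 d.py 546.2 -426.5 50
```

```text
t 31.48 pos [ 546.2 -426.5   50.9] w 87.8 F [-0.2  0.   1. ]
tool cm [-0.   -0.    0.09] turn [0.08 0.08 0.02]
```

{"name": "play_rows", "arguments": {"plan": "4.5 0 0 0 0 0 0; 4.5 0 0 0 0 0 0; 4.5 0 0 0 0 0 0; 4.5 0 0 0 0 0 0; 4.5 0 0 0 0 0 0; 4.5 0 0 0 0 0 0; 4.5 0 0 -1 0 0 0; 4.5 0 0 -3 0 0 0; 4.5 0 0 -4 0 0 0; 4.5 0 0 -3 0 0 0; 4.5 0 0 -1 0 0 0; 4.5 0 0 0 0 0 0; 4.5 0 0 0 0 0 0"}}

```text
t: 33.1
ee_pos: [544.8, -425.3, 168.1]
orientation: [-2.068, -2.362, 0.0]
ft_force: [-0.2, 0.6, -1.9]
width: 57.7
```

```bash
python3 d.py 460.8 32.5 70; python3 held.py -38 -24
```

```text
t 33.1 pos [ 544.8 -425.3  168.1] w 57.7 F [-0.2  0.6 -1.9]
tool cm [46.47 -2.25  9.9 ] turn [-0.1  -0.11  0.01]
held n 1576 x ext -29.6..28.5 mid -0.6 zt(min toolz) -31.8
```

{"name": "play_rows", "arguments": {"plan": "4.5 2 -0.1 0 0 0 0; 4.5 3.87 -0.19 0 0 0 0; 4.5 3.87 -0.19 0 0 0 0; 4.5 3.87 -0.19 0 0 0 0; 4.5 3.87 -0.19 0 0 0 0; 4.5 3.87 -0.19 0 0 0 0; 4.5 3.87 -0.19 0 0 0 0; 4.5 3.87 -0.19 0 0 0 0; 4.5 3.87 -0.19 0 0 0 0; 4.5 3.87 -0.19 0 0 0 0; 4.5 3.87 -0.19 0 0 0 0; 4.5 3.87 -0.19 0 0 0 0; 4.5 1.9 -0.1 0 0 0 0; 4.5 0 0 2 0 0 0; 4.5 0 0 3 0 0 0; 4.5 0 0 1 0 0 0; 4.5 0 0 0 0 0 0; 4.5 0 0 0 0 0 0"}}

```text
t: 35.4
ee_pos: [461.8, 31.7, 110.4]
orientation: [2.069, 2.363, 0.001]
ft_force: [0.7, -0.6, -1.0]
width: 57.3
```

```bash
python3 d.py 460.7 33 70; python3 held.py -38 -24
```

```text
t 35.4 pos [461.8  31.7 110.4] w 57.3 F [ 0.7 -0.6 -1. ]
tool cm [ 0.14 -0.09  4.04] turn [0.06 0.   0.01]
held n 1585 x ext -30.3..28.3 mid -1.0 zt(min toolz) -32.0
```

{"name": "play_rows", "arguments": {"plan": "4.5 0.17 -0.09 0.6 0 0 0; 4.5 0 0 1.2 0 0 0; 4.5 0 0 1 0 0 0; 4.5 0 0 0.5 0 0 0; 4.5 0 0 0.3 0 0 0; 4.5 0 0 0 0 0 0; 4.5 0 0 0 0 0 0; 4.5 0 0 0 0 0 0"}}

```text
t: 36.45
ee_pos: [460.5, 33.2, 73.9]
orientation: [2.069, 2.364, 0.001]
ft_force: [0.5, 0.8, -0.9]
width: 57.8
```

```bash
python3 d.py 460.7 33 70
```

```text
t 36.45 pos [460.5  33.2  73.9] w 57.8 F [ 0.5  0.8 -0.9]
tool cm [-0.02  0.02  0.39] turn [0.03 0.   0.01]
```

{"name": "play_rows", "arguments": {"plan": "4.5 0 0 0.2 0 0 0; 4.5 0 0 0.1 0 0 0; 4.5 0 0 0.05 0 0 0; 4.5 0 0 0 0 0 0; 4.5 0 0 0 0 0 0; 8.78 0 0 0 0 0 0; 8.78 0 0 0 0 0 0; 8.78 0 0 0 0 0 0; 8.78 0 0 0 0 0 0; 8.78 0 0 -1 0 0 0; 8.78 0 0 -3 0 0 0; 8.78 0 0 -5 0 0 0; 8.78 0 0 -5 0 0 0; 8.78 0 0 -2 0 0 0; 8.78 0 0 0 0 0 0; 8.78 0 0 0 0 0 0; 8.78 0 0 0 0 0 0"}}

```text
t: 38.58
ee_pos: [459.4, 33.1, 229.0]
orientation: [-2.068, -2.362, 0.003]
ft_force: [1.1, -0.6, -0.1]
width: 87.7
```

```bash
python3 wl.py 460.7 33 92 106 35; python3 wl.py 441.3 175.1 175 200 30; python3 d.py 518 432 230
```

```text
wrist n 1412 enclosing c=(460.5,32.8) d=57.7 ztop 100.5
wrist n 2406 enclosing c=(441.2,174.4) d=31.6 ztop 189.6
t 38.67 pos [459.6  33.1 229.1] w 88.0 F [0.1 0.1 0.2]
tool cm [38.76 11.06 -0.1 ] turn [-0.13 -0.01  0.01]
```

Short body seated at (460.5,32.8), top 100.5. Now the button head.

{"name": "play_rows", "arguments": {"plan": "8.78 3.88 1.1 0 0 0 0; 8.78 3.88 1.1 0 0 0 0; 8.78 3.88 1.1 0 0 0 0; 8.78 3.88 1.1 0 0 0 0; 8.78 3.88 1.1 0 0 0 0; 8.78 3.88 1.1 0 0 0 0; 8.78 3.88 1.1 0 0 0 0; 8.78 3.88 1.1 0 0 0 0; 8.78 3.88 1.1 0 0 0 0; 8.78 3.88 1.1 0 0 0 0; 8.78 0 0 4 0 0 0; 8.78 0 0 4 0 0 0; 8.78 0 0 0 0 0 0; 8.78 0 0 0 0 0 0; 8.78 0 0 0 0 0 0"}}

```text
t: 40.55
ee_pos: [519.0, 433.0, 152.2]
orientation: [2.069, 2.363, 0.005]
ft_force: [0.5, 0.4, 0.4]
width: 87.7
```

```bash
python3 wl.py 518 432 22 50 38 w_but; python3 wl.py 518 432 22 33 38; python3 d.py 518 432 10
```

```text
wrist n 3271 enclosing c=(517.0,433.5) d=57.8 ztop 43.7
wrist n 404 enclosing c=(517.1,433.5) d=57.9 ztop 32.8
t 40.65 pos [518.7 432.8 151.9] w 87.7 F [-0.3 -0.4 -0.3]
tool cm [-0.09 -0.12 14.19] turn [ 0.13 -0.08  0.  ]
```

View pics/w_but.png

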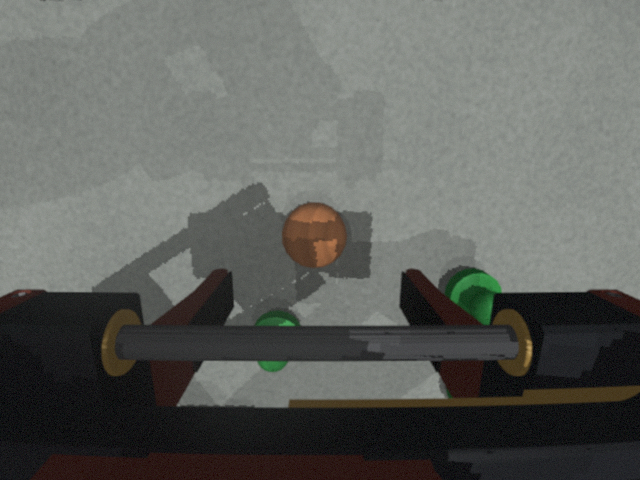

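The button head is centred at (314,235), and the greens at (275,335) and (475,290) are clear. Descend.

{"name": "play_rows", "arguments": {"plan": "8.78 0.1 -0.15 3 0 0 0; 8.78 0 0 3.5 0 0 0; 8.78 0 0 3.5 0 0 0; 8.78 0 0 2.5 0 0 0; 8.78 0 0 1.1 0 0 0; 8.78 0 0 0.5 0 0 0; 8.78 0 0 0 0 0 0; 8.78 0 0 0 0 0 0; 8.78 0 0 0 0 0 0"}}

```text
t: 41.78
ee_pos: [516.7, 433.4, 10.0]
orientation: [2.069, 2.364, 0.002]
ft_force: [1.1, 0.0, 0.5]
width: 87.6
```

```bash
python3 d.py 517 433.5 10
```

```text
t 41.77 pos [516.7 433.4  10. ] w 87.6 F [1.1 0.  0.5]
tool cm [ 0.    0.03 -0.  ] turn [ 0.06 -0.04  0.02]
```

{"name": "play_rows", "arguments": {"plan": "4.5 0 0 0 0 0 0; 4.5 0 0 0 0 0 0; 4.5 0 0 0 0 0 0; 4.5 0 0 0 0 0 0; 4.5 0 0 0 0 0 0; 4.5 0 0 0 0 0 0; 4.5 0 0 -1 0 0 0; 4.5 0 0 -3 0 0 0; 4.5 0 0 -4 0 0 0; 4.5 0 0 -4 0 0 0; 4.5 0 0 -4 0 0 0; 4.5 0 0 -4 0 0 0; 4.5 0 0 -2 0 0 0; 4.5 0 0 0 0 0 0; 4.5 0 0 0 0 0 0; 4.5 0 0 0 0 0 0"}}

```text
t: 43.78
ee_pos: [515.6, 432.5, 227.1]
orientation: [-2.069, -2.363, 0.005]
ft_force: [-1.3, 0.4, -0.8]
width: 57.3
```

```bash
python3 d.py 460.5 32.8 130; python3 held.py -36 -10
```

```text
t 43.77 pos [515.6 432.5 227.1] w 57.3 F [-1.3  0.4 -0.8]
tool cm [-38.87 -10.72   9.81] turn [-0.16  0.1   0.01]
held n 4645 x ext -4.2..29.2 mid 12.5 zt(min toolz) -35.0
```

{"name": "play_rows", "arguments": {"plan": "4.5 -2 -0.55 0 0 0 0; 4.5 -3.88 -1.07 0 0 0 0; 4.5 -3.88 -1.07 0 0 0 0; 4.5 -3.88 -1.07 0 0 0 0; 4.5 -3.88 -1.07 0 0 0 0; 4.5 -3.88 -1.07 0 0 0 0; 4.5 -3.88 -1.07 0 0 0 0; 4.5 -3.88 -1.07 0 0 0 0; 4.5 -3.88 -1.07 0 0 0 0; 4.5 -3.88 -1.07 0 0 0 0; 4.5 -1.95 -0.55 0 0 0 0; 4.5 0 0 2 0 0 0; 4.5 0 0 4 0 0 0; 4.5 0 0 3 0 0 0; 4.5 0 0 0 0 0 0; 4.5 0 0 0 0 0 0; 4.5 0 0 0 0 0 0"}}

```text
t: 45.95
ee_pos: [462.2, 33.6, 140.5]
orientation: [2.068, 2.362, 0.003]
ft_force: [0.2, 0.5, -0.3]
width: 57.4
```

```bash
python3 d.py 460.5 32.8 101; python3 held.py -22 -10; python3 - <<'E'
from h import *
im=grab('wrist'); W=world(im)
m=(im['range_z']>0)&(W[...,2]>94)&(W[...,2]<104)&(np.hypot(W[...,0]-460.5,W[...,1]-32.8)<33)
P=W[m]; print('rim pts',len(P),P[:,:2].min(0),P[:,:2].max(0))
E
```

```text
t 45.95 pos [462.2  33.6 140.5] w 57.4 F [ 0.2  0.5 -0.3]
tool cm [-0.05 -0.19  3.95] turn [0.14 0.01 0.01]
held n 420 x ext 25.2..29.2 mid 27.2 zt(min toolz) -21.9
rim pts 987 [431.81694133  32.61990998] [486.45499244  61.26252245]
```

{"name": "play_rows", "arguments": {"plan": "4.5 -0.06 -0.16 0.8 0 0 0; 4.5 0 0 1 0 0 0; 4.5 0 0 0.8 0 0 0; 4.5 0 0 0.6 0 0 0; 4.5 0 0 0.4 0 0 0; 4.5 0 0 0.3 0 0 0; 4.5 0 0 0 0 0 0; 4.5 0 0 0 0 0 0; 4.5 0 0 0 0 0 0"}}

```text
t: 47.18
ee_pos: [460.0, 32.9, 100.4]
orientation: [2.069, 2.364, 0.0]
ft_force: [-0.2, 0.3, -1.5]
width: 57.4
```

```bash
python3 d.py 460.5 32.8 101
```

```text
t 47.17 pos [460.   32.9 100.4] w 57.4 F [-0.2  0.3 -1.5]
tool cm [-0.01  0.05 -0.06] turn [0.02 0.   0.01]
```

{"name": "play_rows", "arguments": {"plan": "8.78 0 0 0 0 0 0; 8.78 0 0 0 0 0 0; 8.78 0 0 0 0 0 0; 8.78 0 0 0 0 0 0; 8.78 0 0 0 0 0 0; 8.78 0 0 -1 0 0 0; 8.78 0 0 -3 0 0 0; 8.78 0 0 -5 0 0 0; 8.78 0 0 -5 0 0 0; 8.78 0 0 -4 0 0 0; 8.78 -4 0 0 0 0 0; 8.78 -4 0 0 0 0 0; 8.78 -4 0 0 0 0 0; 8.78 0 0 0 0 0 0; 8.78 0 0 0 0 0 0; 8.78 0 0 0 0 0 0"}}

```text
t: 49.18
ee_pos: [475.5, -85.2, 280.3]
orientation: [-2.068, -2.365, -0.0]
ft_force: [-0.7, -0.1, 0.1]
width: 87.3
```

```bash
python3 - <<'E'
from h import *
from wl import wl
wl(460.5,32.8,100,140,34,'w_end'); wl(460.5,32.8,106,120,34); wl(452,104.5,74,88,34); wl(441.5,175.1,148,158,34); wl(441.5,175.1,175,200,34)
im=grab('top','top_end'); W=world(im)
for n,x,y,z in [('tin',647,180,25),('glue',671,-56,143),('off',609,-295,83)]:
    m=(im['range_z']>0)&(W[...,2]>z)&(np.hypot(W[...,0]-x,W[...,1]-y)<45); c,r=cv2.minEnclosingCircle(W[m][:,:2].astype(np.float32)); print(n,np.round(c))
E
```

```text
wrist n 3260 enclosing c=(460.1,32.8) d=58.4 ztop 130.8
wrist n 364 enclosing c=(460.1,32.8) d=58.4 ztop 119.8
wrist n 714 enclosing c=(452.1,104.2) d=44.5 ztop 82.8Traceback (most recent call last):
  File "<stdin>", line 3, in <module>
  File "wl.py", line 9, in wl
    print(cam,'n',len(P),'enclosing c=(%.1f,%.1f) d=%.1f'%(cx,cy,2*r),'ztop %.1f'%np.percentile(P[:,2],95))
                                                                                  ~~~~~~~~~~~~~^^^^^^^^^^^
    return _quantile_unchecked(
        a, q, axis, out, overwrite_input, method, keepdims, weights)
    return _ureduce(a,
                    func=_quantile_ureduce_func,
    ...<5 lines>...
                    overwrite_input=overwrite_input,
                    method=method)
    r = func(a, **kwargs)
    result = _quantile(arr,
                       quantiles=q,
    ...<2 lines>...
                       out=out,
                       weights=wgt)
    slices_having_nans = np.isnan(arr[-1, ...])
                                  ~~~^^^^^^^^^
IndexError: index -1 is out of bounds for axis 0 with size 0
```

View pics/w_end.png

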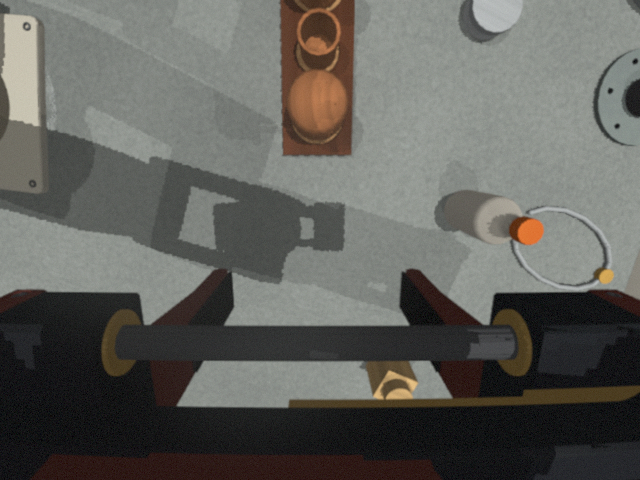

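The wrist view shows the button head on the short body (317,103) and the cup (318,33). The button head's top is at 130.8 (expected 130) and it is concentric with the body. Last check is the tall mill and the bystanders from the fixed cameras.

```bash
python3 - <<'E'
from h import *
sc=grab('scene'); cv2.imwrite('pics/sc_end.png',cv2.resize(sc['pixels'][150:350,250:530,::-1],None,fx=2.5,fy=2.5))
im=grab('top'); W=world(im)
for n,x,y,z,z2 in [('tin',647,180,25,40),('glue',671,-56,143,160),('off',609,-295,83,100),('ball',441.5,175,175,200),('flange',441.5,175,146,158),('cup',452,104,74,90),('button',460,33,112,140)]:
    m=(im['range_z']>0)&(W[...,2]>z)&(W[...,2]<z2)&(np.hypot(W[...,0]-x,W[...,1]-y)<36)
    if m.sum(): c,r=cv2.minEnclosingCircle(W[m][:,:2].astype(np.float32)); print(n,np.round(c),round(2*r),W[m][:,2].max().round(1))
    else: print(n,'unseen')
E
```

```text
tin [646. 181.] 59 35.9
glue [671. -56.] 26 155.0
off [ 609. -295.] 35 94.1
ball [441. 175.] 31 191.0
flange [442. 175.] 50 157.7
cup [452. 105.] 44 86.6
button [460.  33.] 58 134.3
```

View pics/sc_end.png

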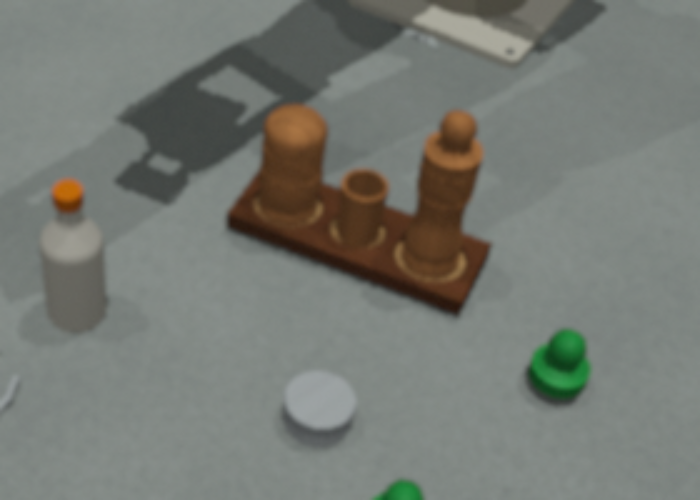

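The scene crop shows all three pieces upright in their recesses: short mill with button at (292,160), cup at (362,210), tall mill with finial at (445,195). Both heads sit flush and the bystanders are in place. Handing in.

```bash
python3 -c "
from workcell import *
print(close_job())"
```

```text
the job is handed in; nothing more can be done
None
```

I set out the whole mill set on its stand and handed the job in at about 49 s on the robot's clock. `close_job()` gives no verdict, so the result below rests on my own checks.

| Piece | Measured centre (mm) | Recess or body centre (mm) | Top height (mm) | Expected top (mm) |
|---|---|---|---|---|
| Tall body | (441.8, 175.1) | (441.7, 175) | 138.6 | 137 |
| Finial head | (441.3, 175.1) | tall body, above | 189.5 | 189 |
| Pick cup | (452.1, 104.2) | (451.5, 104) | 82.8 | 81 |
| Short body | (460.5, 32.8) | (460.7, 32.5) | 100.5 | 99 |
| Button head | (460.1, 32.8) | short body, above | 130.8 | 130 |

- **Heights:** They read up to about 2 mm high everywhere, which is the camera's bias. The same bias showed before anything was moved.
- **Upright:** The final scene view shows all three pieces standing upright with both heads flush on their rims.
- **Bystanders:** The wax tin, glue bottle and offcut read within about 1 mm of where they started. I did not touch the green look-alikes.
- **Failed or disagreeing checks:**
  - Two check scripts stopped on an empty selection because the piece was out of view. I repeated those checks from another camera.
  - The cup sat about 2 mm off-centre in the jaws, and I overshot above the left recess by 8 mm. I corrected both before lowering.

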